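Seat, lock and start a microplate on a plate shaker

ROBOT

A 7-joint arm with a two-finger parallel gripper is mounted at the origin on the work surface; the furniture and walls round the work are solid. World frame = base frame: x ahead of the robot, y to its left, z up, the work surface at z = 0. Lengths are in m, angles in rad, forces in N, time in s.
With the tool pointing down it reaches from about 0.35 to 0.775 m from the base axis. Payload 3.1 kg.
Tool frame: the origin (TCP) lies midway between the tips of the shut fingers; the grasp point (between the pads) lies 19 mm behind it; x points along the fingers, y is the direction in which the jaws open and shut, and the axes are right-handed (so a half turn about x gives the same grasp; the last joint's range is limited). The gripper opens to 85 mm and grips with 20 to 120 N. Pads are 22 mm wide; open, the fingers measure 114 mm over their backs; the gripper's body (76 mm by 85 mm) begins 54 mm behind the grasp point. The pads swing forward as they close: fully open they stand 13 mm farther back than shut.
Start: joints at [-1.152, 0.311, 0.014, 1.512, -0.004, 1.319, -0.027], TCP at [0.245, 0.493, 0.231] pointing down, gripper open.
Joint ranges: [-2.7, 2.7], [-0.3, 1.91], [-1.27, 1.3], [0.12, 2.57], [-1.44, 4.58], [0.2, 2.03], [-3.05, 3.05]. Speed limits (rad/s): [2.79, 2.79, 3.14, 3.14, 3.14, 3.14, 3.14].

INTERFACE

Orientations are given as a unit quaternion [x, y, z, w].
In Python, from cell import r gives the robot as it stands.
- The arm moves only by the tool send_rows, never from a script. Its argument "deltas" is a list of rows, each a list of 7 numbers: the opening, from 0 (shut) to 1 (fully open), then the shift along the world's x, y, z in cm, then the turn, a rotation vector about the world's x, y, z in rad. In form: [[grip, x, y, z, wx, wy, wz], ...]. A call has 1 to 5 rows; each row shifts and turns the commanded pose from where the row before left it; what a row does not reach is not made up. A row lasts 1/12 s, in which the tool goes at most 41.7 mm and 7.16 degrees, less where a joint would pass 70% of its speed; a pose out of reach is approached as far as the arm can. A call is refused whole if a number of a shift passes 4.17 or a number of a turn 0.125, either way. A call with a gripper value outside its range is refused whole. The fingers move at their own pace and stop on an object; "grip_force" is the grip in N (left out, the last holds). Time passes only in rows, so rows that do not move let the fingers close. It gives the time, the measured TCP pose, the force and the opening at its end, in the units of the state.
- r.get_state(): the state, without advancing time (a new reading comes with each control period).
- r.snapshot(name): name is "scene" or "top" or "wrist"; returns the picture (400x640x3 uint8, red, green, blue); there is no depth.
- r.calibration(name): a dict with "intrinsics" (3x3 intrinsics, pixels), "dist" ([k1, k2, p1, p2, k3] as OpenCV has them; the pictures are not rectified), "R" (3x3) and "t" (3): a world point X has camera coordinates R X + t. Camera axes: x right, y down, z forward; pixel columns grow to the right and rows downward; lengths in m; the calibration is good to about 2 mm. A picture is of the moment at which its call begins: read the wrist's pose just before it. calibration takes no time and is no camera call; for the wrist camera it gives the pose at the moment of the call.
- r.job_done(): hands the job in, once; it reports no verdict.
Trained networks look in the newest picture that a camera, given by its name, has taken for a name from the list of things; names that differ only in an ending like _2 or _b are one class to them, and where a whole thing is asked for, a point or a joint stands for the part that bears it (a point fixed in the world has none). Each returns a list of dicts, best first, with "conf" (0 to 1); they miss things now and then, are a little off and sometimes report something else, mostly with a low value. They report only what shows in the picture. A call takes as long as a camera call.
- r.silhouettes(camera, target): "region" (400x640 bool, what is visible of it).
- r.place_of(camera, target): "position" ([x, y, z] in m, in world coordinates, good to about 4 mm: a listed point, or the origin of a listed thing).
The state is a dict: "time": time; "q": joint angles; "qd": joint speeds; "joint_efforts": joint torques, N m; "ee_pos": TCP position; "tool_rot": TCP orientation; "force": force on the tool from outside, world axes, zero at the start; "torque": the same for the moment, N m; "opening": finger opening in m.
Only numpy, scipy, OpenCV 4.12 (cv2) and the standard library are available. Lean on these libraries where they do the work, as an engineer would, in place of code of your own. Each camera call takes 0.05 s, during which the arm holds its last target.

TASK

Get the white 96-well plate ready and running on the plate shaker, with fingertip pushes only. Push the plate straight back along its platform until it is fully home against the rear stop, then swing the clamp lever by its red knob past its first click on to its second stop, so that the clamp nose locks the plate in, and then press the green start button all the way down and let it go. Do not lift or carry the plate, do not press start before the plate is locked, and leave everything else on the bench where it stands.

Things in the scene. Friction and masses are not known exactly. Their poses are not given: they have to be found in the camera images.
- nest (a point): Home position: the point on the shaker's platform surface under the centre of a plate that is fully home. Its x axis points from the operator's side to the rear stop (the way to push the plate), y to the left, z up.
- plate_mid (a point): Centre, half-way up, of the loose white 96-well plate: 86 (x) x 128 (y) x 14 mm high, 30 to 60 g, flat on the platform between the rails, axes as nest. It starts 9 to 17 mm short of home, towards the operator; fully home it is at nest x = 0. It slides under less than 1 N; push it at the middle of its long edge on the operator's side (plate x = -43 mm).
- clamp (a joint): Clamp lever angle, rad; grows counter-clockwise seen from above, about a vertical pivot. 0: open, as it starts. 0.785: first click stop, not locked. 1.571: second and last stop, nose across the plate's front edge: locked. It is drawn into each stop: it springs back before humps at about 0.37 and 1.20 and snaps on after them. About 5 N at the knob passes either hump when moved slowly.
- lever_pivot (a point): Point on the lever's pivot axis, 9 mm above the platform, at nest x = -49, y = +90 mm; axes turn with the lever, x along the handle to the knob. Straight steel bar 4 to 14 mm above the platform: handle 66 mm long, 10 mm wide; nose 41 mm long, 12 mm wide. Open: handle to nest +x, nose to -x (the operator). Locked: handle to nest +y, nose to -y. If the plate is not home the nose meets it.
- lever_knob (a point): Centre of the red upright knob at the handle's end, 60 mm from the pivot axis: a round post 11 to 14 mm across, from 12 to 42 mm above the platform, this point 30.5 mm above it. Axes turn with the lever, x away from the pivot: push it towards its own +y, along the arc. A fingertip 20 mm above the platform or higher clears the plate, rails and handle.
- start_top (a point): Centre of the top face of the green start button, 20 mm across, on the black housing of the white control block at the shaker's left rear corner (nest x = +37 mm, y = +126 mm). It is pressed straight down.
- start (a joint): Start button travel, m: 0 up, 0.005 fully down. Sprung: 5 N takes it down, and it comes back up when released.
- amber_mid (a point): Bystander, to be left alone: centre, half-way up, of the brown reagent bottle (56 mm across, 118 mm tall, black cap), loose on the bench.
- tube_blue_mid (a point): Bystander, to be left alone: centre, half-way up, of the standing 50 ml tube with blue cap (35 mm across, 114 mm tall), loose on the bench.
- dish_mid (a point): Bystander, to be left alone: centre, half-way up, of the petri dish (59 mm across, 13 mm high), loose on the bench.
- slides_mid (a point): Bystander, to be left alone: centre, half-way up, of the carton of slides (56 x 82 x 34 mm), loose on the bench.
- plate: The same plate; origin at the centre of its underside.
- shaker: Plate shaker fixed on the bench: white housing 136 x 218 mm, aluminium carriage on top (nest x -74 to +56 mm, y -77 to +105 mm) whose rubber mat is the platform, 68 mm above the bench. Rear stop: face at nest x = +43 mm, 10 mm over the platform. Two guide rails, 7 mm over the platform, flank the plate with 2 mm play, nest x -47 to +50 mm. Origin on the bench under nest, same axes.

How it is judged:
On the way, in this order (a step that is already met when the one before it is completed fails the run):
1. the plate has been pushed fully home, within 4 mm of the rear stop, with the lever still open (x of plate_mid in the frame of nest above -0.004 m and value of joint clamp below 0.4 rad), for 0.1 s.
2. the clamp lever is at its second stop (x of plate_mid in the frame of nest above -0.004 m and value of joint clamp above 1.5 rad), for 0.2 s.
3. the start button is pressed all the way down (value of joint start above 0.004 m), for 0.05 s.
At the end, for the whole second after the job is handed in: The plate lies flat in its nest within 4 mm of the rear stop and at rest, the clamp lever stays at its second stop (above 1.50 rad), and the start button is back up (all of step 2 and x of plate_mid in the frame of nest below 0.003 m and z of plate_mid in the frame of nest below 0.01 m and angle between plate_mid's own z axis and vertical below 0.04 rad and linear speed of plate below 0.02 m/s and value of joint start below 0.001 m); the robot touches nothing.
It fails at once if the plate is lifted off the platform (more than 6 mm) or tipped (z of plate_mid in the frame of nest above 0.013 m or angle between plate_mid's own z axis and vertical above 0.15 rad).
It fails at once if start is pressed before the lever is at its second stop (value of joint start above 0.0025 m and value of joint clamp below 1.45 rad).
It fails at once if the brown bottle, the blue-capped tube, the petri dish or the carton of slides is moved by more than 15 mm (distance of any of amber_mid, tube_blue_mid, dish_mid, slides_mid from where it was at the start of the episode above 0.015 m).
It also fails if it takes over 51 s, if anything falls off the work surface, if the arm or the gripper's body presses on something with over 40 N, if the wrist force passes 120 N, or if a joint passes its speed limit or range.

## Working session

There is one attempt and no reset: what is moved stays moved. The work goes in short steps, Python scripts to look and compute and a tool call to move; the robot and the scene stay as the last step left them, time stands still between calls to the robot, and variables do not carry over. Pictures are saved under pics/ and viewed, and the job is handed in when it is done.

Besides the shell and the picture viewer there is one more tool, called after "Emit:" in YAML: its name, and indented under it one key for each argument. send_rows: Moves the arm, as the interface text tells. Its arguments: {"type":"object","properties":{"deltas":{"type":"array"},"grip_force":{"type":"number"}},"required":["deltas"]}

```bash
mkdir -p pics; ls; python3 - <<'E'
from cell import r
import cv2,numpy as np
s=r.get_state()
for k in s: print(k,np.round(s[k],4))
for n in ("scene","top"):
    im=r.snapshot(n); cv2.imwrite(f"pics/{n}0.png",im[:,:,::-1])
    for t in ("nest","plate_mid","lever_pivot","lever_knob","start_top","shaker","amber_mid","tube_blue_mid","dish_mid","slides_mid"):
        d=r.place_of(n,t)
        print(n,t,[(np.round(x['position'],4).tolist(),round(x['conf'],2)) for x in d[:2]])
print(r.get_state()['time'])
E
```

```text
pics
time 0.0
q [-1.1517  0.3117  0.014   1.5131 -0.0044  1.3192 -0.0272]
qd [-0.     -0.0016 -0.0006 -0.0005  0.0003  0.0003 -0.002 ]
joint_efforts [-4.00000e-04 -3.79911e+01  1.45900e-01 -2.30600e+01  1.21000e-02
  1.34000e-02  0.00000e+00]
ee_pos [0.2442 0.492  0.2302]
tool_rot [ 0.1606  0.6886 -0.1623  0.6883]
force [ 0.4391 -0.2826  0.1234]
torque [-0.0515  0.0209  0.0103]
opening 0.0856
scene nest []
scene plate_mid [([0.4522, -0.283, 0.0762], 0.77)]
scene lever_pivot [([0.4229, -0.1942, 0.074], 0.88)]
scene lever_knob [([0.4801, -0.1987, 0.0974], 0.82)]
scene start_top [([0.5119, -0.157, 0.09], 0.56)]
scene shaker [([0.4675, -0.2826, 0.0049], 0.75)]
scene amber_mid [([0.5194, 0.0321, 0.0608], 0.79)]
scene tube_blue_mid [([0.4882, 0.1126, 0.0547], 0.62)]
scene dish_mid [([0.4165, 0.0337, 0.0032], 0.79)]
scene slides_mid [([0.402, 0.1417, 0.0215], 0.74)]
top nest []
top plate_mid [([0.4548, -0.2834, 0.0717], 0.82), ([0.5078, -0.1632, 0.0902], 0.41)]
top lever_pivot [([0.4207, -0.1969, 0.0785], 0.78)]
top lever_knob [([0.4774, -0.197, 0.0982], 0.56)]
top start_top [([0.5074, -0.1623, 0.0912], 0.4)]
top shaker [([0.4003, 0.1406, 0.0145], 0.48)]
top amber_mid [([0.5168, 0.0338, 0.0612], 0.97)]
top tube_blue_mid [([0.4882, 0.1194, 0.0558], 0.71)]
top dish_mid []
top slides_mid [([0.4006, 0.1391, 0.0172], 0.56)]
1.1
```

View pics.

View pics/scene0.png

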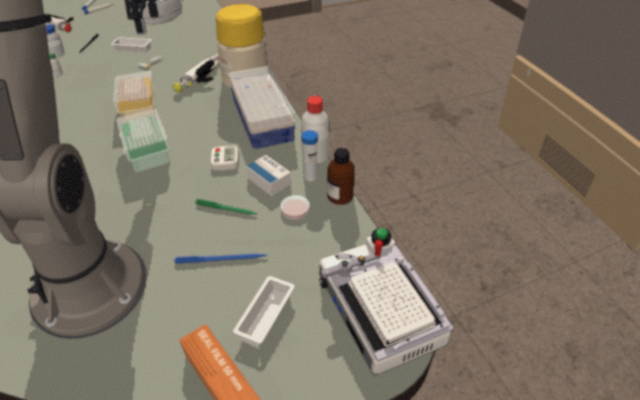

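View pics/top0.png

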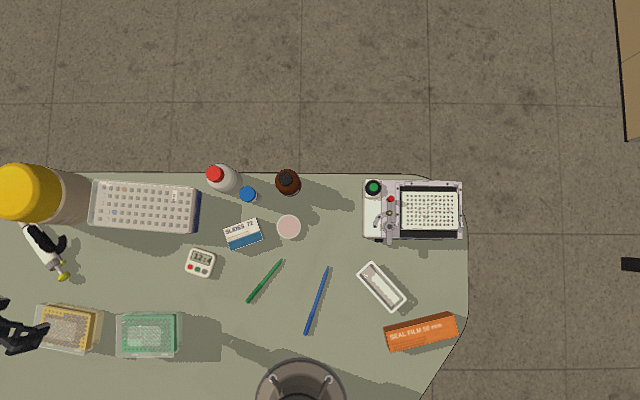

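```bash
python3 - <<'E'
from cell import r
import cv2,numpy as np
from scipy.spatial.transform import Rotation as R
s=r.get_state(); print(np.round(R.from_quat(s['tool_rot']).as_matrix(),3))
c=r.calibration("wrist"); M=c['R'];print(np.round(M,2), np.round(-M.T@np.array(c['t'])-s['ee_pos'],3), np.round(c['intrinsics'],0))
im=cv2.imread("pics/top0.png")[165:255,350:480]
cv2.imwrite("pics/topz.png",cv2.resize(im,None,fx=6,fy=6,interpolation=cv2.INTER_CUBIC))
E
```

```text
[[ 0.     0.445  0.896]
 [ 0.     0.896 -0.445]
 [-1.     0.     0.   ]]
[[ 0.44  0.9  -0.  ]
 [ 0.86 -0.43  0.28]
 [ 0.25 -0.12 -0.96]] [-0.063  0.032  0.143] [[286.   0. 323.]
 [  0. 286. 201.]
 [  0.   0.   1.]]
```

View pics/topz.png

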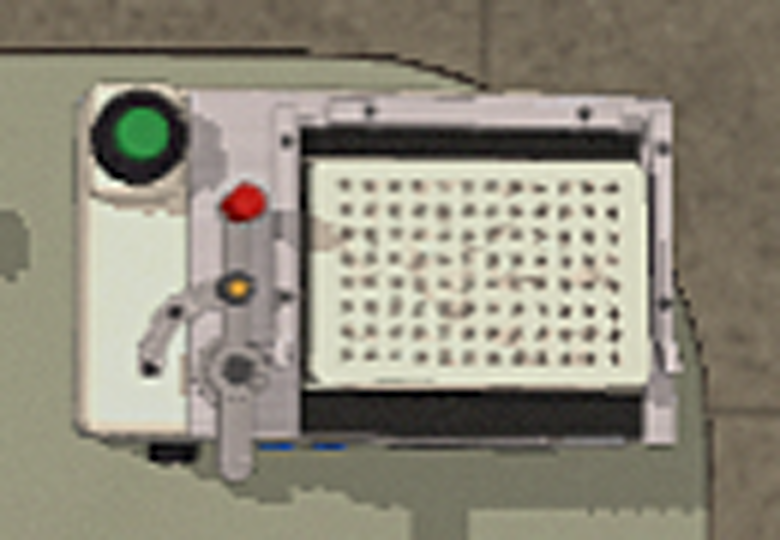

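Emit:
send_rows:
  deltas:
    - [1,2.5,-3,0,0,0,-0.111]
    - [1,2.5,-3.5,0,0,0,-0.111]
    - [1,2.5,-3.5,0,0,0,-0.111]
    - [0.5,2.5,-3.5,0,0,0,-0.111]
    - [0,2.5,-3.5,0,0,0,-0.111]

```text
time: 1.52
ee_pos: [0.3673, 0.3254, 0.2315]
tool_rot: [0.346, 0.617, -0.345, 0.617]
force: [0.6, 0.5, -0.1]
opening: 0.0645
```

Emit:
send_rows:
  deltas:
    - [0,0,-3.8,0,0,0,-0.111]
    - [0,0,-3.8,0,0,0,-0.111]
    - [0,0,-3.8,0,0,0,-0.111]
    - [0,0,-3.8,0,0,0,-0.111]
    - [0,0,-3.8,0,0,0,-0.111]

```text
time: 1.93
ee_pos: [0.3662, 0.1352, 0.2314]
tool_rot: [0.502, 0.499, -0.501, 0.499]
force: [-0.1, -0.4, -0.2]
opening: 0.0008
```

Emit:
send_rows:
  deltas:
    - [0,0,-3.8,0,0,0,0]
    - [0,0,-3.8,0,0,0,0]
    - [0,0,-3.8,0,0,0,0]
    - [0,0,-3.8,0,0,0,0]
    - [0,0,-3.8,0,0,0,0]

```text
time: 2.35
ee_pos: [0.3661, -0.0547, 0.2316]
tool_rot: [0.501, 0.5, -0.499, 0.5]
force: [0.9, 0.3, -0.3]
opening: -0.0001
```

Emit:
send_rows:
  deltas:
    - [0,0,-3.6,0,0,0,0]
    - [0,0,-3.6,0,0,0,0]
    - [0,0,-3.6,0,0,0,0]
    - [0,0,-3.6,0,0,0,0]
    - [0,0,-3,0,0,0,0]

```text
time: 2.77
ee_pos: [0.366, -0.2297, 0.232]
tool_rot: [0.501, 0.499, -0.5, 0.5]
force: [0.5, -0.0, -0.0]
opening: -0.0003
```

```bash
python3 - <<'E'
from cell import r
import cv2,numpy as np
from scipy.spatial.transform import Rotation as R
s=r.get_state(); print(s['time'],np.round(s['ee_pos'],4),np.round(s['force'],2),np.round(s['q'],2),np.round(R.from_quat(s['tool_rot']).as_matrix(),3))
im=r.snapshot("wrist"); cv2.imwrite("pics/w1.png",im[:,:,::-1])
for t in ("plate_mid","lever_pivot","lever_knob","start_top","shaker"):
        d=r.place_of("wrist",t)
        print(t,[(np.round(x['position'],4).tolist(),round(x['conf'],2)) for x in d[:2]])
c=r.calibration("wrist");np.savez("w1.npz",**c)
E
```

```text
2.7667 [ 0.366  -0.2297  0.232 ] [ 0.5  -0.05 -0.05] [-0.35  0.07  0.94  1.83 -0.06  1.27  0.6 ] [[ 0.002  1.    -0.001]
 [-0.001 -0.001 -1.   ]
 [-1.     0.002  0.001]]
plate_mid [([0.4579, -0.2853, 0.0748], 0.61)]
lever_pivot [([0.4152, -0.1935, 0.0784], 0.87)]
lever_knob [([0.5059, -0.1597, 0.0865], 0.68), ([0.4786, -0.189, 0.0968], 0.56)]
start_top [([0.5072, -0.1615, 0.0881], 0.67)]
shaker []
```

View pics/w1.png

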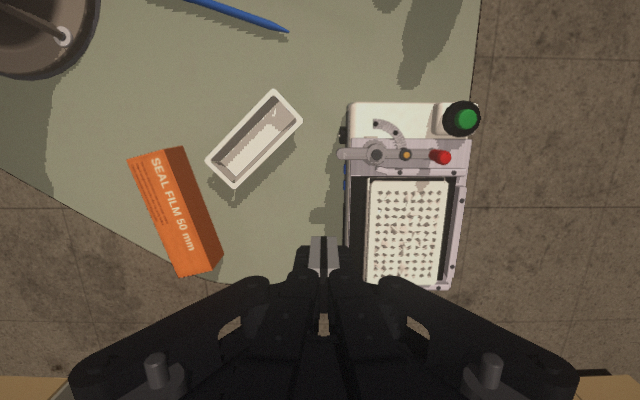

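```bash
python3 - <<'E'
import cv2
im=cv2.imread("pics/w1.png")[92:302,330:490]
im=cv2.resize(im,None,fx=5,fy=5,interpolation=cv2.INTER_CUBIC)
cv2.imwrite("pics/w1a.png",im[:525]);cv2.imwrite("pics/w1b.png",im[525:])
E
```

```text
(no output)
```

View pics/w1a.png

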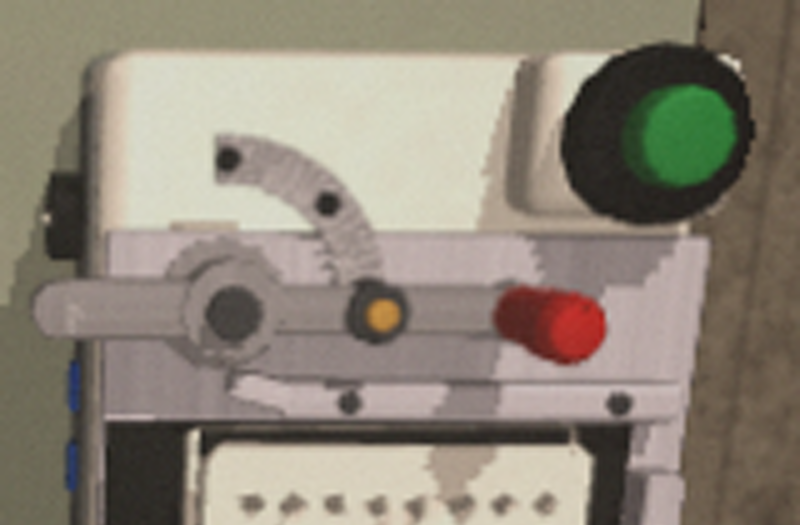

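View pics/w1b.png

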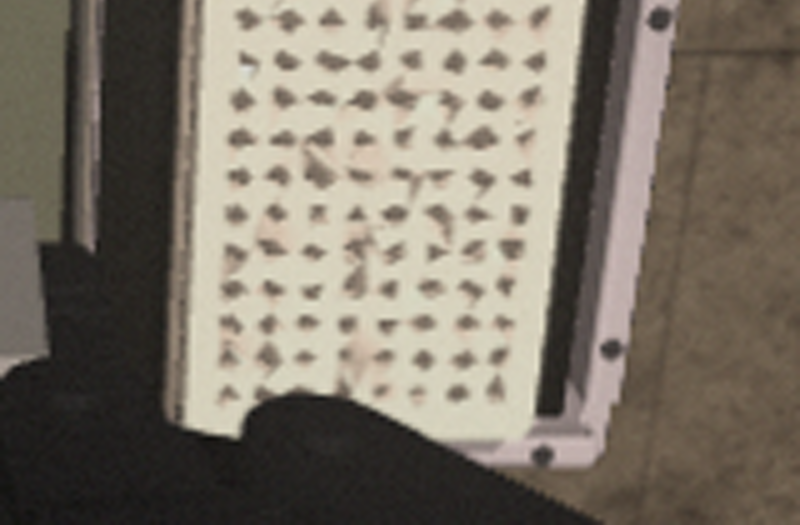

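```bash
cat > h.py <<'E'
import cv2,numpy as np
def back(c,uv,z):
    n=cv2.undistortPoints(np.array([[uv]],float),c['intrinsics'],np.array(c['dist'],float))[0,0]
    M=np.array(c['R']);t=np.array(c['t']).ravel();C=-M.T@t;d=M.T@np.array([n[0],n[1],1]);return C+d*(z-C[2])/d[2]
E
python3 - <<'E'
from h import *
c=np.load("w1.npz")
for n,uv,zs in [("pivot",(376.4,154.6),(.077,.084,.09)),("nose tip",(336.5,154),(.082,)),("knob",(443.4,157.6),(.110,)),("btn",(468,119),(.09,.095,.1)),("plFL",(371,181),(.082,)),("plRL",(448.3,181.2),(.082,)),("plFRtop",(367.4,281),(.082,)),("plFRbot",(363.5,278),(.068,)),("plFLbot",(367.6,178),(.068,)),("plRR",(436,286),(.082,)),("stopL",(456,182),(.068,)),("stopR",(438.,280),(.068,))]:
    for z in zs: print(n,z,np.round(back(c,uv,z),4))
E
```

```text
pivot 0.077 [ 0.4213 -0.1909  0.077 ]
pivot 0.084 [ 0.42   -0.1901  0.084 ]
pivot 0.09 [ 0.4189 -0.1893  0.09  ]
nose tip 0.082 [ 0.3797 -0.1899  0.082 ]
knob 0.11 [ 0.4776 -0.1893  0.11  ]
btn 0.09 [ 0.5058 -0.1546  0.09  ]
btn 0.095 [ 0.5033 -0.1546  0.095 ]
btn 0.1 [ 0.5009 -0.1546  0.1   ]
plFL 0.082 [ 0.4162 -0.2178  0.082 ]
plRL 0.082 [ 0.4975 -0.2176  0.082 ]
plFRtop 0.082 [ 0.418  -0.3363  0.082 ]
plFRbot 0.068 [ 0.4155 -0.3408  0.068 ]
plFLbot 0.068 [ 0.4147 -0.2174  0.068 ]
plRR 0.082 [ 0.499  -0.3431  0.082 ]
stopL 0.068 [ 0.5125 -0.2215  0.068 ]
stopR 0.068 [ 0.5068 -0.3437  0.068 ]
```

Emit:
send_rows:
  deltas:
    - [0,0.4,-2.6,-3,0,0,0]
    - [0,0.4,-2.5,-4,0,0,0]
    - [0,0,0,-4,0,0,0]
    - [0,0,0,-3.5,0,0,0]
    - [0,0,0,-1.1,0,0,0]

```text
time: 3.48
ee_pos: [0.3712, -0.2706, 0.0754]
tool_rot: [0.499, 0.504, -0.5, 0.497]
force: [-0.5, 0.7, 0.1]
opening: 0.0006
```

Emit:
send_rows:
  deltas:
    - [0,0.8,0,0,0,0,0]
    - [0,0.8,0,0,0,0,0]
    - [0,0.5,0,0,0,0,0]
    - [0,0.3,0,0,0,0,0]
    - [0,0.2,0,0,0,0,0]

```text
time: 3.9
ee_pos: [0.4024, -0.2755, 0.082]
tool_rot: [0.5, 0.499, -0.499, 0.502]
force: [0.5, -0.1, -0.0]
opening: 0.0001
```

```bash
python3 - <<'E'
from cell import r
import cv2,numpy as np
s=r.get_state(); print(s['time'],np.round(s['ee_pos'],4),np.round(s['force'],2))
im=r.snapshot("wrist"); cv2.imwrite("pics/w2.png",im[:,:,::-1])
E
```

```text
3.9 [ 0.4024 -0.2755  0.082 ] [ 0.46 -0.09 -0.02]
```

View pics/w2.png

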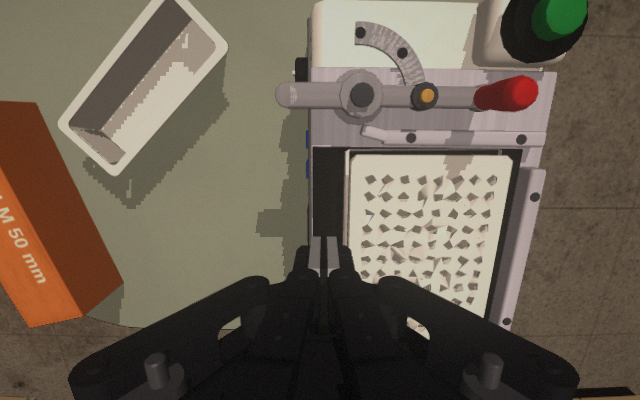

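Emit:
send_rows:
  deltas:
    - [0,0,-0.2,-0.4,0,0,0]
    - [0,0,0,0,0,0,0]

```text
time: 4.12
ee_pos: [0.3997, -0.2772, 0.0761]
tool_rot: [-0.5, -0.5, 0.5, -0.5]
force: [0.1, -0.2, 0.6]
opening: -0.0001
```

Emit:
send_rows:
  deltas:
    - [0,0.2,0,-0.1,0,0,0]
    - [0,0.2,0,0,0,0,0]
    - [0,0.2,0,0,0,0,0]
    - [0,0.2,0,0,0,0,0]
    - [0,0,0,0,0,0,0]

```text
time: 4.53
ee_pos: [0.4085, -0.2769, 0.0751]
tool_rot: [0.5, 0.5, -0.5, 0.5]
force: [-0.1, -0.2, 0.2]
opening: 0.0
```

Emit:
send_rows:
  deltas:
    - [0,0.2,0,0,0,0,0]
    - [0,0.2,0,0,0,0,0]
    - [0,0,0,0,0,0,0]

```text
time: 4.78
ee_pos: [0.4125, -0.2769, 0.0751]
tool_rot: [0.5, 0.5, -0.5, 0.5]
force: [-0.2, 0.8, -0.6]
opening: 0.0001
```

```bash
python3 - <<'E'
from cell import r
import cv2,numpy as np
s=r.get_state(); print(s['time'],np.round(s['ee_pos'],4),np.round(s['force'],2))
im=r.snapshot("wrist"); cv2.imwrite("pics/w3.png",cv2.resize(im[80:400,240:560,::-1],None,fx=1.8,fy=1.8))
print([(x['position'],x['conf']) for x in r.place_of("wrist","plate_mid")])
E
```

```text
4.7833 [ 0.4125 -0.2769  0.0751] [-0.2   0.84 -0.59]
[([0.4663, -0.2844, 0.0759], 0.95)]
```

View pics/w3.png

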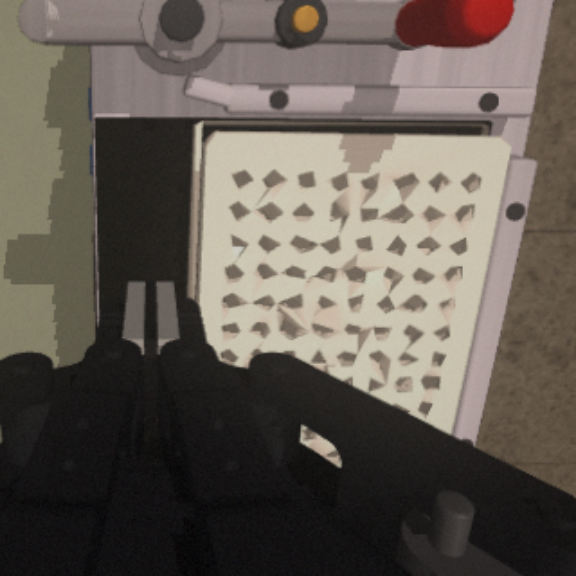

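Emit:
send_rows:
  deltas:
    - [0,0.15,0,0,0,0,0]
    - [0,0.15,0,0,0,0,0]
    - [0,0,0,0,0,0,0]

```text
time: 5.13
ee_pos: [0.4144, -0.2773, 0.075]
tool_rot: [-0.5, -0.5, 0.5, -0.5]
force: [-1.9, -0.7, 0.6]
opening: -0.0
```

Emit:
send_rows:
  deltas:
    - [0,0.15,0,0,0,0,0]
    - [0,0,0,0,0,0,0]

```text
time: 5.3
ee_pos: [0.4148, -0.2776, 0.0749]
tool_rot: [-0.499, -0.5, 0.501, -0.499]
force: [-4.7, -2.0, 3.2]
opening: 0.0003
```

Emit:
send_rows:
  deltas:
    - [0,-0.5,0,0,0,0,0]
    - [0,-1,0,0.5,0,0,0]
    - [0,0,0,3,0,0,0]
    - [0,0,0,3,0,0,0]
    - [0,0,0,0,0,0,0]

```text
time: 5.72
ee_pos: [0.4044, -0.2797, 0.1454]
tool_rot: [0.502, 0.496, -0.499, 0.504]
force: [0.9, -1.0, -0.1]
opening: -0.0003
```

```bash
python3 - <<'E'
from cell import r
import cv2,numpy as np
s=r.get_state(); print(s['time'],np.round(s['ee_pos'],4),np.round(s['force'],2))
im=r.snapshot("wrist"); cv2.imwrite("pics/w4.png",im[:,:,::-1]);c=r.calibration("wrist");np.savez("w4.npz",**c)
for t in ("plate_mid","lever_pivot","lever_knob","start_top"):
  print(t,[(np.round(x['position'],4),x['conf']) for x in r.place_of("wrist",t)])
im=im[:,:,::-1][0:320,270:590]
cv2.imwrite("pics/w4z.png",cv2.resize(im,None,fx=1.87,fy=1.87,interpolation=cv2.INTER_CUBIC))
E
```

```text
5.7167 [ 0.4044 -0.2797  0.1454] [ 0.86 -0.99 -0.1 ]
plate_mid [(array([ 0.4698, -0.2834,  0.0755]), 0.94)]
lever_pivot [(array([ 0.4189, -0.1918,  0.0758]), 0.56), (array([ 0.4623, -0.2852,  0.0701]), 0.21)]
lever_knob [(array([ 0.4787, -0.1926,  0.0985]), 0.83), (array([ 0.4168, -0.1933,  0.0806]), 0.63)]
start_top [(array([ 0.5085, -0.1591,  0.0897]), 0.64)]
```

View pics/w4z.png

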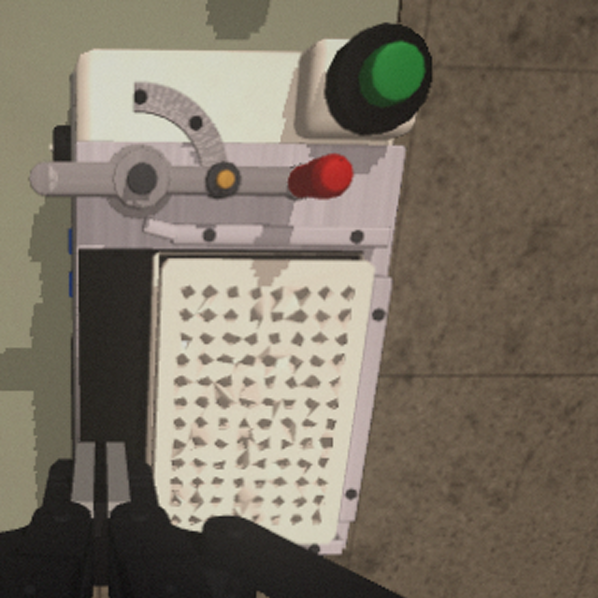

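Emit:
send_rows:
  deltas:
    - [0,3,2,0,0,0,0]
    - [0,3,2,0,0,0,0]
    - [0,1.5,1.6,0,0,0,0]
    - [0,0,0,-2.5,0,0,0]
    - [0,0,0,-2,0,0,0]

```text
time: 6.38
ee_pos: [0.478, -0.2186, 0.0934]
tool_rot: [0.499, 0.501, -0.499, 0.501]
force: [-0.3, -0.3, -0.5]
opening: -0.0003
```

Emit:
send_rows:
  deltas:
    - [0,0,0,0,0,0,0]
    - [0,0,0,0,0,0,0]

```text
time: 6.55
ee_pos: [0.4748, -0.2202, 0.0934]
tool_rot: [0.499, 0.501, -0.501, 0.498]
force: [-0.8, -0.1, 0.1]
opening: 0.0002
```

```bash
python3 - <<'E'
from cell import r
import cv2,numpy as np
s=r.get_state(); print(s['time'],np.round(s['ee_pos'],4),np.round(s['force'],2),np.round(s['q'],2))
im=r.snapshot("wrist"); cv2.imwrite("pics/w5.png",im[:,:,::-1]);c=r.calibration("wrist");np.savez("w5.npz",**c)
E
```

```text
6.55 [ 0.4748 -0.2202  0.0934] [-0.78 -0.06  0.09] [-0.22  0.49  0.85  1.8  -0.42  1.05  0.78]
```

View pics/w5.png

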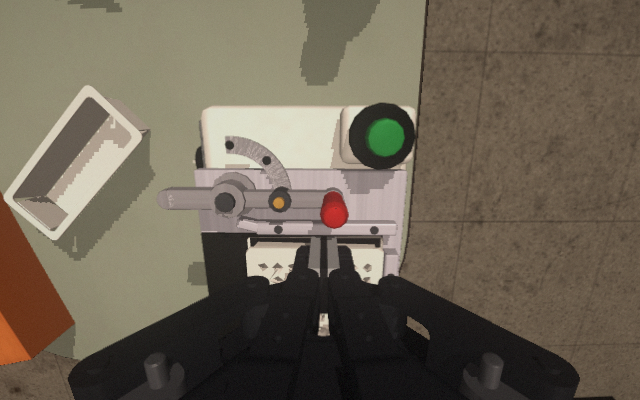

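```bash
python3 - <<'E'
import numpy as np
P=np.array([41.9,-19.1]);d=1.75
f=lambda t:P+6*np.array([np.cos(t),np.sin(t)])-d*np.array([-np.sin(t),np.cos(t)])
p=np.array([47.5,-22.0])
for t in np.arange(0,1.54,.075):
    q=f(t); print(round(t,3),np.round(q-p,2),np.round(q,2)); p=p+np.round(q-p,2)
E
```

```text
0.0 [0.4  1.15] [ 47.9  -20.85]
0.075 [0.11 0.45] [ 48.01 -20.4 ]
0.15 [0.08 0.47] [ 48.09 -19.93]
0.225 [0.05 0.46] [ 48.14 -19.47]
0.3 [0.01 0.47] [ 48.15 -19.  ]
0.375 [-0.03  0.47] [ 48.12 -18.53]
0.45 [-0.06  0.46] [ 48.06 -18.07]
0.525 [-0.09  0.46] [ 47.97 -17.61]
0.6 [-0.13  0.45] [ 47.84 -17.16]
0.675 [-0.16  0.44] [ 47.68 -16.72]
0.75 [-0.2   0.43] [ 47.48 -16.29]
0.825 [-0.22  0.41] [ 47.26 -15.88]
0.9 [-0.26  0.39] [ 47.   -15.49]
0.975 [-0.28  0.37] [ 46.72 -15.12]
1.05 [-0.32  0.35] [ 46.4  -14.77]
1.125 [-0.33  0.33] [ 46.07 -14.44]
1.2 [-0.36  0.3 ] [ 45.71 -14.14]
1.275 [-0.39  0.27] [ 45.32 -13.87]
1.35 [-0.4   0.24] [ 44.92 -13.63]
1.425 [-0.42  0.21] [ 44.5  -13.42]
1.5 [-0.43  0.18] [ 44.07 -13.24]
```

Emit:
send_rows:
  deltas:
    - [0,0.3,0.6,0.45,0,0,0]
    - [0,0.1,0.55,0,0,0,0]
    - [0,0.1,0.45,0,0,0,0.075]
    - [0,0.1,0.45,0,0,0,0.075]
    - [0,0.05,0.45,0,0,0,0.075]

```text
time: 7.02
ee_pos: [0.4839, -0.2003, 0.1017]
tool_rot: [0.439, 0.55, -0.441, 0.556]
force: [-1.0, -7.2, -0.7]
opening: 0.0005
```

```bash
python3 - <<'E'
from cell import r
import cv2,numpy as np
s=r.get_state(); print(s['time'],np.round(s['ee_pos'],4),np.round(s['force'],2),np.round(s['q'],2))
im=r.snapshot("wrist"); cv2.imwrite("pics/w6.png",im[:,:,::-1])
E
```

```text
7.0167 [ 0.4839 -0.2003  0.1017] [-1.   -7.25 -0.68] [-0.24  0.45  0.8   1.8  -0.37  1.04  0.92]
```

View pics/w6.png

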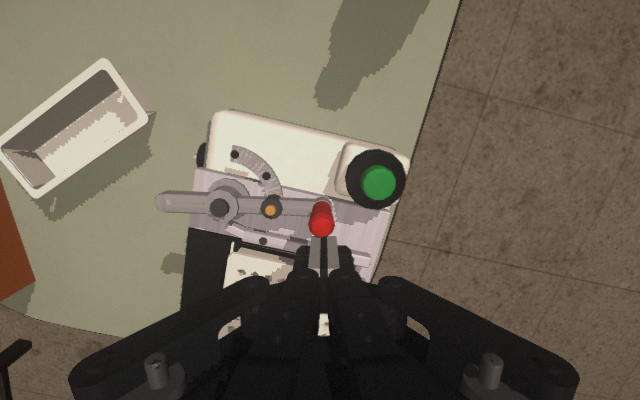

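Emit:
send_rows:
  deltas:
    - [0,0,0.45,-0.2,0,0,0.075]
    - [0,0,0.45,0,0,0,0.075]
    - [0,-0.05,0.45,0,0,0,0.075]
    - [0,-0.1,0.45,0,0,0,0.075]
    - [0,-0.15,0.45,0,0,0,0.075]

```text
time: 7.48
ee_pos: [0.4811, -0.1732, 0.0991]
tool_rot: [0.329, 0.625, -0.328, 0.627]
force: [-0.1, 0.6, 0.5]
opening: -0.0001
```

```bash
python3 - <<'E'
from cell import r
import cv2,numpy as np
s=r.get_state(); print(s['time'],np.round(s['ee_pos'],4),np.round(s['force'],2),np.round(s['q'],2))
im=r.snapshot("wrist"); cv2.imwrite("pics/w7.png",im[:,:,::-1])
E
```

```text
7.4833 [ 0.4811 -0.1732  0.0991] [-0.08  0.63  0.47] [-0.23  0.41  0.71  1.83 -0.31  1.01  1.2 ]
```

View pics/w7.png

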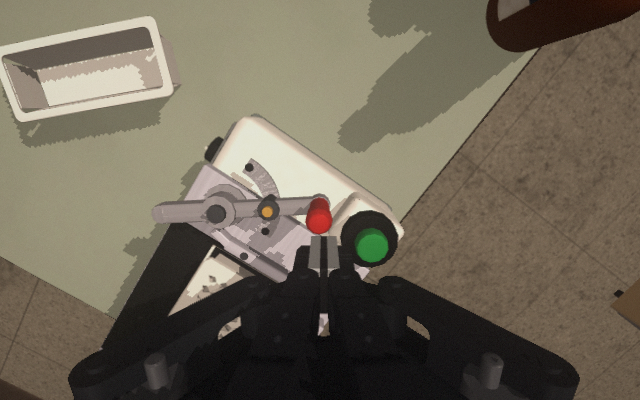

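Emit:
send_rows:
  deltas:
    - [0,-0.3,0.45,0,0,0,0.075]
    - [0,-0.25,0.42,0,0,0,0.075]
    - [0,-0.25,0.4,0,0,0,0.075]
    - [0,-0.25,0.4,0,0,0,0.075]
    - [0,-0.3,0.37,0,0,0,0.075]

```text
time: 7.95
ee_pos: [0.4698, -0.1551, 0.0992]
tool_rot: [0.206, 0.673, -0.208, 0.679]
force: [4.1, -4.1, -4.6]
opening: -0.0003
```

Emit:
send_rows:
  deltas:
    - [0,-0.3,0.35,0,0,0,0.075]
    - [0,-0.35,0.35,0,0,0,0.075]
    - [0,-0.35,0.3,0,0,0,0.075]

```text
time: 8.2
ee_pos: [0.4599, -0.1449, 0.0993]
tool_rot: [0.129, 0.692, -0.131, 0.698]
force: [3.3, -3.0, -3.5]
opening: -0.0001
```

```bash
python3 - <<'E'
from cell import r
import cv2,numpy as np
s=r.get_state(); print(s['time'],np.round(s['ee_pos'],4),np.round(s['force'],2),np.round(s['q'],2))
im=r.snapshot("wrist"); cv2.imwrite("pics/w8.png",im[:,:,::-1])
E
```

```text
8.2 [ 0.4599 -0.1449  0.0993] [ 3.28 -2.99 -3.48] [-0.21  0.32  0.58  1.91 -0.21  0.97  1.67]
```

View pics/w8.png

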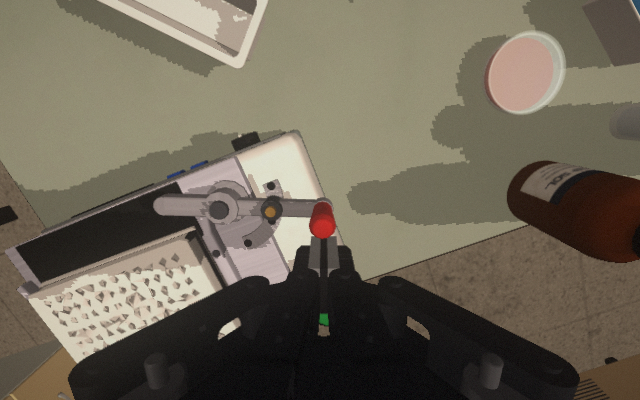

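Emit:
send_rows:
  deltas:
    - [0,-0.35,0.3,0,0,0,0.075]
    - [0,-0.4,0.25,0,0,0,0.075]
    - [0,-0.4,0.22,0,0,0,0.075]
    - [0,-0.4,0.2,0,0,0,0.075]
    - [0,-0.4,0.15,0,0,0,0.075]

```text
time: 8.67
ee_pos: [0.4375, -0.1315, 0.0983]
tool_rot: [-0.002, 0.706, 0.002, 0.708]
force: [5.1, -0.2, -1.9]
opening: -0.0002
```

Emit:
send_rows:
  deltas:
    - [0,-0.2,0,0,0,0,0.02]
    - [0,-0.2,0,0,0,0,0]
    - [0,0,0,0,0,0,0]

```text
time: 8.92
ee_pos: [0.4374, -0.1314, 0.099]
tool_rot: [-0.008, 0.704, 0.008, 0.71]
force: [7.1, -0.5, -4.9]
opening: -0.0001
```

```bash
python3 - <<'E'
from cell import r
import cv2,numpy as np
s=r.get_state(); print(s['time'],np.round(s['ee_pos'],4),np.round(s['force'],2),np.round(s['q'],2))
im=r.snapshot("wrist"); cv2.imwrite("pics/w9.png",im[:,:,::-1])
E
```

```text
8.9167 [ 0.4374 -0.1314  0.099 ] [ 7.06 -0.55 -4.88] [-0.17  0.26  0.51  1.97 -0.16  0.94  2.01]
```

View pics/w9.png

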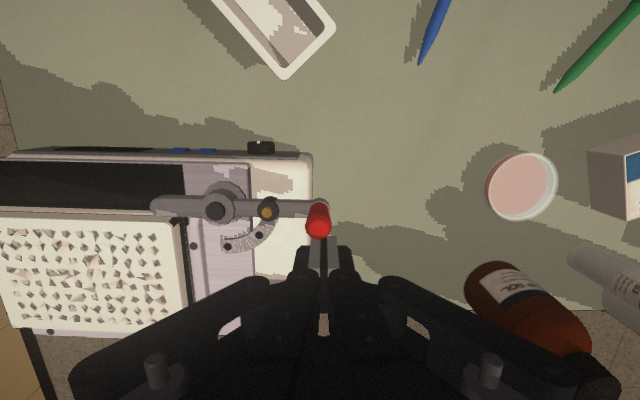

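Emit:
send_rows:
  deltas:
    - [0,0.8,0,0,0,0,0]
    - [0,1,0,1,0,0,0]
    - [0,1,0,2,0,0,0]
    - [0,2,-1,1,0,0,0]
    - [0,2.2,-1.6,0,0,0,0]

```text
time: 9.38
ee_pos: [0.5049, -0.1563, 0.1402]
tool_rot: [-0.008, 0.706, 0.01, 0.708]
force: [1.5, -0.2, 0.1]
opening: -0.0001
```

Emit:
send_rows:
  deltas:
    - [0,0,0,0,0,0,0]
    - [0,0,0,0,0,0,0]

```text
time: 9.55
ee_pos: [0.5031, -0.1588, 0.1376]
tool_rot: [-0.008, 0.708, 0.007, 0.707]
force: [-1.0, -0.5, 0.6]
opening: -0.0002
```

```bash
python3 - <<'E'
from cell import r
import cv2,numpy as np
s=r.get_state(); print(s['time'],np.round(s['ee_pos'],4),np.round(s['force'],2),np.round(s['q'],2))
im=r.snapshot("wrist"); cv2.imwrite("pics/w10.png",im[:,:,::-1])
for t in ("plate_mid","lever_pivot","lever_knob","start_top"):
  print(t,[(np.round(x['position'],4),x['conf']) for x in r.place_of("wrist",t)])
E
```

```text
9.55 [ 0.5031 -0.1588  0.1376] [-1.03 -0.53  0.58] [-0.12  0.36  0.51  1.73 -0.2   1.1   2.04]
plate_mid [(array([ 0.472 , -0.2861,  0.0762]), 0.84)]
lever_pivot [(array([ 0.4185, -0.193 ,  0.0762]), 0.7), (array([0.4216, 0.0317, 0.0041]), 0.25)]
lever_knob [(array([ 0.4203, -0.1326,  0.096 ]), 0.79)]
start_top [(array([ 0.5055, -0.159 ,  0.087 ]), 0.68)]
```

View pics/w10.png

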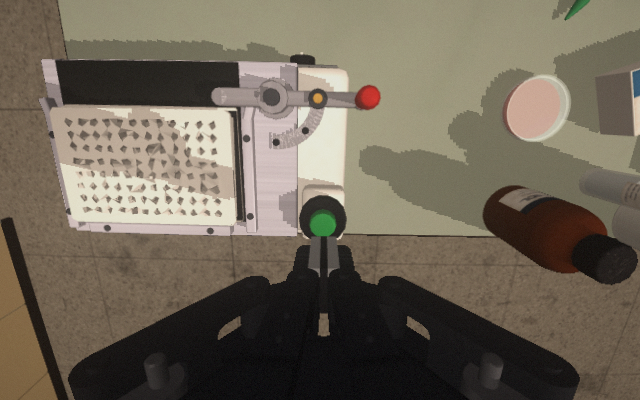

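Emit:
send_rows:
  deltas:
    - [0,0.3,0.1,-2,0,0,0]
    - [0,0,0,-1.5,0,0,0]
    - [0,0,0,-0.6,0,0,0]
    - [0,0,0,0,0,0,0]

```text
time: 10.13
ee_pos: [0.5041, -0.1559, 0.095]
tool_rot: [-0.008, 0.709, 0.009, 0.706]
force: [-0.2, 0.2, 0.0]
opening: -0.0
```

Emit:
send_rows:
  deltas:
    - [0,0,0,-0.3,0,0,0]
    - [0,0,0,-0.2,0,0,0]
    - [0,0,0,0,0,0,0]

```text
time: 10.38
ee_pos: [0.5062, -0.157, 0.092]
tool_rot: [-0.009, 0.707, 0.009, 0.707]
force: [0.7, -0.1, -0.8]
opening: -0.0002
```

Emit:
send_rows:
  deltas:
    - [0,0,0,-0.3,0,0,0]
    - [0,0,0,-0.2,0,0,0]
    - [0,0,0,0,0,0,0]

```text
time: 10.63
ee_pos: [0.5067, -0.1572, 0.0871]
tool_rot: [-0.009, 0.706, 0.008, 0.708]
force: [-0.4, 0.1, 2.3]
opening: -0.0001
```

Emit:
send_rows:
  deltas:
    - [0,0,0,-0.3,0,0,0]
    - [0,0,0,0,0,0,0]

```text
time: 10.8
ee_pos: [0.5068, -0.1572, 0.0843]
tool_rot: [-0.009, 0.706, 0.008, 0.708]
force: [0.5, 0.1, 4.8]
opening: 0.0004
```

Emit:
send_rows:
  deltas:
    - [0,0,0,-0.3,0,0,0]
    - [0,0,0,0,0,0,0]

```text
time: 10.97
ee_pos: [0.5069, -0.1572, 0.0839]
tool_rot: [-0.008, 0.706, 0.009, 0.708]
force: [-4.7, 2.1, 19.8]
opening: -0.0
```

Emit:
send_rows:
  deltas:
    - [0,0,0,-0.3,0,0,0]
    - [0,0,0,0,0,0,0]

```text
time: 11.13
ee_pos: [0.5069, -0.1573, 0.0835]
tool_rot: [-0.008, 0.706, 0.009, 0.708]
force: [-10.8, 4.7, 35.3]
opening: -0.0002
```

Emit:
send_rows:
  deltas:
    - [0,0,0,1,0,0,0]
    - [0,0,0,2,0,0,0]
    - [0,0,0,4,0,0,0]
    - [0,-2,0,3,0,0,0]
    - [0,-2,0,1,0,0,0]

```text
time: 11.55
ee_pos: [0.4686, -0.1579, 0.1918]
tool_rot: [-0.01, 0.704, 0.008, 0.71]
force: [0.8, -0.4, -0.6]
opening: -0.0001
```

Emit:
send_rows:
  deltas:
    - [0,0,0,0,0,0,0]
    - [0,0,0,0,0,0,0]
    - [0,0,0,0,0,0,0]

```text
time: 11.8
ee_pos: [0.4658, -0.1562, 0.1868]
tool_rot: [-0.008, 0.707, 0.009, 0.707]
force: [-0.8, -0.4, -0.3]
opening: 0.0001
```

```bash
python3 - <<'E'
from cell import r
import cv2,numpy as np
s=r.get_state(); print(s['time'],np.round(s['ee_pos'],4),np.round(s['force'],2))
im=r.snapshot("wrist"); cv2.imwrite("pics/w11.png",im[:,:,::-1])
for t in ("plate_mid","lever_pivot","lever_knob","start_top"):
  print(t,[(np.round(x['position'],4),x['conf']) for x in r.place_of("wrist",t)])
E
```

```text
11.8 [ 0.4658 -0.1562  0.1868] [-0.77 -0.38 -0.28]
plate_mid [(array([ 0.4729, -0.2855,  0.076 ]), 0.89)]
lever_pivot []
lever_knob [(array([ 0.4163, -0.1316,  0.0957]), 0.62)]
start_top [(array([ 0.5043, -0.1604,  0.0933]), 0.38)]
```

View pics/w11.png

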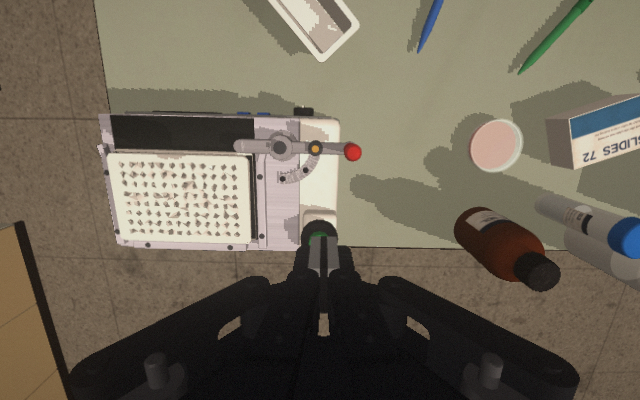

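All three steps check out in the last picture: the plate is home, the lever is across its front at the second stop, and the arm is clear. I'm handing the job in.

```bash
python3 -c "
from cell import r
print(r.job_done())"
```

```text
the job is handed in; nothing more can be done
None
```

I carried out all three steps with shut-finger pushes and handed the job in at about 12 s; the hand-in reports no verdict.

- **Plate:** I pushed it back until it stopped against the rear stop, with about 5 N of resistance. The network then put it at about x = 0.470 to 0.473, against my nest estimate of 0.469. That is within the network's 4 mm error but towards the high side.
- **Lever:** I swung the red knob past the first click and on to a hard stop, where it resisted at about 7 N. In the pictures the lever lies across the plate's front edge, and the pivot and knob positions give about 88 to 89 degrees.
- **Start button:** I pressed it about 5 mm until it bottomed out, then let it go. The push rose to 35 N at the fingertip after the button bottomed, more than was needed.
- **Final checks:** The force reading was near zero with the fingers about 10 cm above the button. The bottle, tube, dish and slides looked undisturbed in the last picture, but I did not measure their positions again.
- **Weaker checks:** In the last picture the fingers partly hid the button, so its return is judged only from a low-confidence reading (z = 0.093, about 0.09 before the press). The pivot was not detected in that picture, so the angle comes from the one before the press.

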